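# Cover the crucibles for the furnace

## Task

Cover the four porcelain crucibles in the fume hood: pick up the lids by their knobs and set on each crucible the lid of its own size (largest lid on the largest crucible, and so on down), knob up, lying level and centred so that the mouth is covered all round. Set the lids down gently rather than dropping them, and leave the crucibles standing where they are; the evaporating dish, mortar and beaker stay uncovered.

Things in the scene. Friction and masses are not known exactly. Their poses are not given: they have to be found in the camera images.
- crucible_s_mouth (a point): The smallest of four loose white porcelain crucibles (round tapered cups without spout or handle, standing open on the pink bench mat): 34 mm across the rim, 27 mm across the mouth inside, 26 mm high, a flat rim, empty. This point is the centre of the mouth in the plane of the rim, 26 mm above the mat; z is up.
- lid_s_centre (a point): The smallest of four loose white porcelain lids, the one for the smallest crucible: a flat round plate 44 mm across and 4.5 mm thick with an upright round knob in the middle, 12 mm across and 15 mm tall, by which it is picked up; 19.5 mm high in all. It lies flat on the mat, knob up. This point is on its axis half-way up, 9.75 mm above its underside and so 5.25 mm above the plate's top face; z is up through the knob.
- crucible_m_mouth (a point): The second smallest of four loose white porcelain crucibles (round tapered cups without spout or handle, standing open on the pink bench mat): 48 mm across the rim, 41 mm across the mouth inside, 31 mm high, a flat rim, empty. This point is the centre of the mouth in the plane of the rim, 31 mm above the mat; z is up.
- lid_m_centre (a point): The second smallest of four loose white porcelain lids, the one for the second smallest crucible: a flat round plate 58 mm across and 4.5 mm thick with an upright round knob in the middle, 13 mm across and 16 mm tall, by which it is picked up; 20.5 mm high in all. It lies flat on the mat, knob up. This point is on its axis half-way up, 10.25 mm above its underside and so 5.75 mm above the plate's top face; z is up through the knob.
- crucible_l_mouth (a point): The second largest of four loose white porcelain crucibles (round tapered cups without spout or handle, standing open on the pink bench mat): 62 mm across the rim, 55 mm across the mouth inside, 36 mm high, a flat rim, empty. This point is the centre of the mouth in the plane of the rim, 36 mm above the mat; z is up.
- lid_l_centre (a point): The second largest of four loose white porcelain lids, the one for the second largest crucible: a flat round plate 72 mm across and 4.5 mm thick with an upright round knob in the middle, 14 mm across and 17 mm tall, by which it is picked up; 21.5 mm high in all. It lies flat on the mat, knob up. This point is on its axis half-way up, 10.75 mm above its underside and so 6.25 mm above the plate's top face; z is up through the knob.
- crucible_xl_mouth (a point): The largest of four loose white porcelain crucibles (round tapered cups without spout or handle, standing open on the pink bench mat): 76 mm across the rim, 69 mm across the mouth inside, 42 mm high, a flat rim, empty. This point is the centre of the mouth in the plane of the rim, 42 mm above the mat; z is up.
- lid_xl_centre (a point): The largest of four loose white porcelain lids, the one for the largest crucible: a flat round plate 86 mm across and 4.5 mm thick with an upright round knob in the middle, 16 mm across and 18 mm tall, by which it is picked up; 22.5 mm high in all. It lies flat on the mat, knob up. This point is on its axis half-way up, 11.25 mm above its underside and so 6.75 mm above the plate's top face; z is up through the knob.
There are look-alikes about, which are no part of the job. What is shaped like the part that bears lid_m_centre but brown or red is not meant.

How it is judged:
By the outcome, as a careful person would: the job done as asked, in the order asked, and still so for the second after the job is handed in, with the robot touching nothing.
It also fails if it takes over 112 s, if anything falls off the work surface, if the arm or the gripper's body presses on something with over 40 N, if the wrist force passes 120 N, or if a joint passes its speed limit or range.

## Robot

A 6-joint arm with a two-finger parallel gripper is mounted at the origin on the work surface. World frame = base frame: x ahead of the robot, y to its left, z up, the work surface at z = 0. Lengths are in m, angles in rad, forces in N, time in s.
With the tool pointing down it reaches from about 0.275 to 0.875 m from the base axis. Payload 12.5 kg.
Tool frame: the origin (TCP) lies between the finger pads; the fingertips stand 22 mm ahead of it and the grasp point (between the pads) lies 3 mm ahead of it (tcp_to_tips is the distance from the TCP to the fingertips, in m); z points along the fingers, y is the direction in which the jaws open and shut (so a half turn about z gives the same grasp; the last joint's range is limited). The gripper opens to 85 mm and grips with 20 to 120 N. Pads are 22 mm wide; open, the fingers measure 114 mm over their backs; the gripper's body (76 mm by 85 mm) begins 54 mm behind the grasp point. The pads swing forward as they close: fully open they stand 13 mm farther back than shut.
Start: joints at [1.256, 0.351, 1.652, -0, 1.139, -0.085], TCP at [0.125, 0.536, 0.253] pointing down, gripper open.
Joint ranges: [-2.75, 2.75], [-0.79, 2.1], [0.01, 2.65], [-1.57, 4.71], [0.07, 3.14], [-2.87, 2.87]. Speed limits (rad/s): [2.22, 2.22, 2.79, 3.14, 3.14, 3.14].

## Interface

Orientations are given as [roll, pitch, yaw] about the fixed x, y, z axes, in that order (R = Rz(yaw) Ry(pitch) Rx(roll)).
In Python, from station import observe, grab_frame, sign_off, tcp_to_tips gives the robot as it stands.
- The arm moves only by the shell command python3 -m pendant 'ROWS' [FORCE]. ROWS is JSON, a list that holds one entry, the list of rows, each a list of 5 numbers: the shift along the tool's x, y, z in units of 40 mm (1.0 is 40 mm), then the turn about the tool's z in units of 8 degrees (1.0 is 8 degrees), then the finger opening in mm, from 0 to 85.4. In form: [[[dx, dy, dz, roll, claw], ...]]. A call has 1 to 10 rows; each row shifts and turns the commanded pose from where the row before left it, along the tool's axes as they then stand; what a row does not reach is not made up. A row lasts 1/8 s, in which the tool goes at most 62.5 mm and 10.7 degrees, less where a joint would pass 70% of its speed; a pose out of reach is approached as far as the arm can. A call is refused whole if a number of a shift passes 1 or a number of a turn 1, either way. A call with a gripper value outside its range is refused whole. The fingers move at their own pace and stop on an object; FORCE is the grip in N (left out, the last holds). Time passes only in rows, so rows that do not move let the fingers close. It gives the time, the measured TCP pose, the force and the opening at its end, in the units of the state.
- observe(): the state, without advancing time (a new reading comes with each control period).
- grab_frame(name): name is "side" or "top" or "wrist"; returns a dict with "color" (384x512x3 uint8, red, green, blue), "intrinsics" (3x3 intrinsics, pixels), "xyz" and "rotation" of the camera in the world. Camera axes: x right, y up, looking along -z (the intrinsics and any distortion apply to the point x, -y, -z); pixel columns grow to the right and rows downward; lengths in m; the calibration is good to about 2 mm. A picture is of the moment at which its call begins. There is no depth.
- sign_off(): hands the job in, once; it reports no verdict.
The state is a dict: "time_s": time; "q": joint angles; "joint_velocities": joint speeds; "joint_torque": joint torques, N m; "position": TCP position; "eef_rot": TCP orientation; "force": force on the tool from outside, world axes, zero at the start; "wrist_torque": the same for the moment, N m; "finger_gap": opening from 0.0 (shut) to 1.0 (fully open).
Only numpy, scipy, OpenCV 4.12 (cv2) and the standard library are available. Lean on these libraries where they do the work, as an engineer would, in place of code of your own. Each camera call takes 0.05 s, during which the arm holds its last target. There are 200 camera calls.

## Working session

There is one attempt and no reset: what is moved stays moved. The work goes in short steps, Python scripts to look and compute and a shell command to move; the robot and the scene stay as the last step left them, time stands still between calls to the robot, and variables do not carry over. Pictures are saved under pics/ and viewed, about 12 in all and at most 16, crops included, and the job is handed in when it is done.

```bash
mkdir -p pics; ls; python3 - <<'E'
from station import *
import cv2,numpy as np
s=observe();print({k:np.round(v,3) for k,v in s.items()}, tcp_to_tips)
for n in("side","top","wrist"):
    f=grab_frame(n);cv2.imwrite(f"pics/{n}0.png",f["color"][:,:,::-1]);print(n,f["intrinsics"],f["xyz"],f["rotation"],[k for k in f])
E
```

```text
pics
{'time_s': np.float64(0.0), 'q': array([ 1.256,  0.351,  1.652, -0.   ,  1.139, -0.085]), 'joint_velocities': array([-0.001, -0.002,  0.001, -0.001, -0.001, -0.001]), 'joint_torque': array([ 1.0000e-03, -5.0611e+01, -2.9140e+01, -0.0000e+00,  5.0000e-03,
        0.0000e+00]), 'position': array([0.125, 0.535, 0.253]), 'eef_rot': array([-3.14 , -0.   ,  2.912]), 'force': array([ 0.639, -0.308,  0.148]), 'wrist_torque': array([0.028, 0.009, 0.007]), 'finger_gap': np.float64(0.997)} 0.022
side [[486.71070951   0.         254.60101204]
 [  0.         486.71070951 196.58193982]
 [  0.           0.           1.        ]] [0.84090292 0.94556394 0.78400755] [ 0.9394924  -0.00949132  2.72624208] ['color', 'intrinsics', 'xyz', 'rotation']
top [[358.64613322   0.         264.37830496]
 [  0.         358.64613322 192.31221361]
 [  0.           0.           1.        ]] [0.27362556 0.05947568 1.12747003] [ 1.69105203e-01  7.56733652e-04 -1.58088869e+00] ['color', 'intrinsics', 'xyz', 'rotation']
wrist [[277.54903703   0.         254.08115772]
 [  0.         277.54903703 187.6239003 ]
 [  0.           0.           1.        ]] [0.05878963 0.55125273 0.37312993] [-0.27078673  0.0015789   1.34055792] ['color', 'intrinsics', 'xyz', 'rotation']
```

View pics/top0.png

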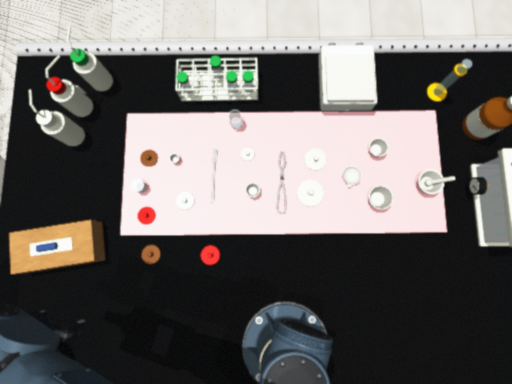

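View pics/side0.png

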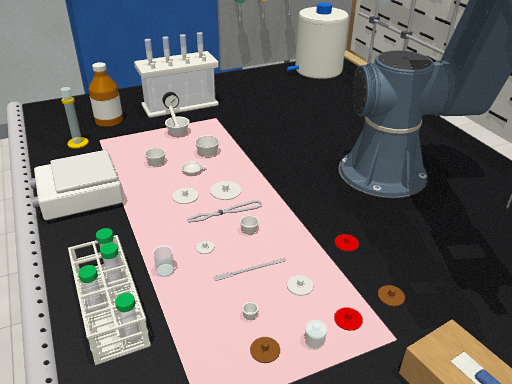

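Top view: lids at about (247,154) s, (185,200) m, (315,159) l and (311,193) xl. Crucible candidates are at (175,159), (253,190), (378,148) and (380,198). Not part of the job: dish (352,176), mortar (430,182), beaker (236,120), jar (139,185), and the red and brown lids. I'll measure sizes next.

```bash
cat > h.py <<'E'
import cv2,numpy as np
from scipy.spatial.transform import Rotation as R
from station import *
def ray(f,u,v):
    K=f["intrinsics"];d=np.array([(u-K[0,2])/K[0,0],-(v-K[1,2])/K[1,1],-1.])
    return np.array(f["xyz"]),R.from_euler('xyz',f["rotation"]).as_matrix()@d
def onplane(f,u,v,z):
    o,d=ray(f,u,v);return o+d*(z-o[2])/d[2]
def pix(f,p):
    K=f["intrinsics"];c=R.from_euler('xyz',f["rotation"]).as_matrix().T@(np.array(p)-f["xyz"])
    return K[0,0]*c[0]/-c[2]+K[0,2],K[1,1]*-c[1]/-c[2]+K[1,2]
E
python3 - <<'E'
from h import *
for n in("top","side"):
    f=grab_frame(n);im=f["color"].astype(int)
    # non-pink = small red-green difference
    m=((im[:,:,0]-im[:,:,1])<18).astype(np.uint8)*255
    mat=cv2.morphologyEx(((im[:,:,0]-im[:,:,1]>18)&(im[:,:,0]>150)&(im[:,:,1]>100)).astype(np.uint8),cv2.MORPH_CLOSE,np.ones((41,41)))
    m[mat==0]=0
    for c in cv2.findContours(m,cv2.RETR_EXTERNAL,cv2.CHAIN_APPROX_NONE)[0]:
        if cv2.contourArea(c)<40: continue
        (u,v),ax,a=cv2.fitEllipse(c)
        print(n,np.round([u,v,*ax]),'z0',np.round(onplane(f,u,v,0.004)[:2],3),'size mm',np.round(np.array(ax)*1000*np.linalg.norm(np.subtract(onplane(f,u,v,.004),f["xyz"]))/f["intrinsics"][0,0]))
    if n=="top":
        cv2.imwrite("pics/topcrop.png",cv2.resize(f["color"][105:240,115:455,::-1],None,fx=2.35,fy=2.35,interpolation=cv2.INTER_CUBIC))
E
```

```text
top [ 51. 246.  13.  54.] z0 [0.303 0.722] size mm [ 48. 196.]
top [  5. 251.  10.  59.] z0 [0.29  0.864] size mm [ 40. 227.]
top [375. 211.  21.  45.] z0 [ 0.403 -0.29 ] size mm [ 69. 150.]
top [381. 196.  24.  25.] z0 [ 0.449 -0.311] size mm [81. 85.]
top [430. 181.  24.  26.] z0 [ 0.497 -0.472] size mm [84. 90.]
top [379. 146.  20.  20.] z0 [ 0.615 -0.314] size mm [67. 70.]
top [350. 162.  39.  43.] z0 [ 0.562 -0.218] size mm [131. 142.]
top [349. 130.   8.  13.] z0 [ 0.67  -0.219] size mm [28. 46.]
top [211. 173. 138. 209.] z0 [0.528 0.23 ] size mm [447. 679.]
top [432. 119.  12.  51.] z0 [ 0.704 -0.497] size mm [ 44. 190.]
top [440.  88.   8.  15.] z0 [ 0.812 -0.533] size mm [30. 57.]
side [184. 378.   5.  20.] z0 [0.743 0.428] size mm [10. 38.]
side [325. 376.  15.  55.] z0 [0.509 0.525] size mm [ 30. 108.]
side [505. 357.  12.  21.] z0 [0.176 0.625] size mm [26. 47.]
side [473. 369.  18.  54.] z0 [0.252 0.622] size mm [ 37. 114.]
side [400. 341.  17.  49.] z0 [0.334 0.516] size mm [ 36. 104.]
side [315. 334.  21.  30.] z0 [0.478 0.436] size mm [43. 61.]
side [250. 310.  15.  1
[... 164 characters left out ...]

side [163. 260.  19.  34.] z0 [0.696 0.117] size mm [46. 79.]
side [205. 247.  12.  17.] z0 [0.595 0.111] size mm [29. 42.]
side [249. 224.  18.  18.] z0 [0.464 0.073] size mm [45. 46.]
side [237. 208.   7. 105.] z0 [0.468 0.002] size mm [ 18. 277.]
side [185. 195.  15.  26.] z0 [ 0.576 -0.107] size mm [42. 71.]
side [225. 190.  18.  30.] z0 [ 0.466 -0.088] size mm [50. 83.]
side [192. 167.  12.  22.] z0 [ 0.513 -0.235] size mm [35. 66.]
side [155. 156.  18.  19.] z0 [ 0.599 -0.339] size mm [56. 60.]
side [207. 145.  21.  23.] z0 [ 0.431 -0.34 ] size mm [68. 73.]
side [177. 131.   9.  19.] z0 [ 0.49  -0.469] size mm [30. 66.]
side [ 97. 123.  46.  79.] z0 [ 0.726 -0.629] size mm [166. 286.]
```

View pics/topcrop.png

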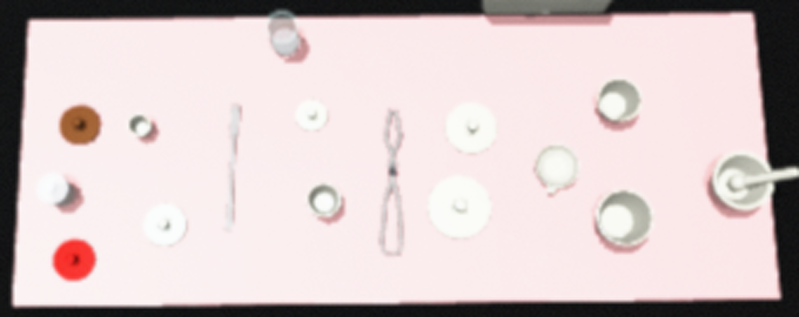

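View pics/wrist0.png

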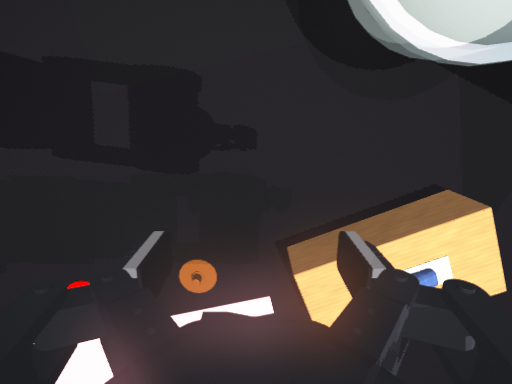

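```bash
python3 -m pendant '[[[0,0,0,-0.82,40],[0,0,0,-0.82,40],[-0.9,-0.9,0,0,40],[-0.9,-0.9,0,0,40],[-0.9,-0.9,0,0,40],[-0.9,-0.9,0,0,40],[-0.9,-0.9,0,0,40],[-0.9,-0.9,0,0,40],[-0.9,-0.9,0,0,40],[-0.9,-0.9,0,0,40]]]' 60
python3 -m pendant '[[[0,-0.9,0,0,40],[0,0,0,0,40],[0,0,0,0,40]]]'
python3 - <<'E'
from h import *
import pickle
s=observe();print(s["time_s"],s["position"],s["eef_rot"],s["finger_gap"])
f=grab_frame("wrist");pickle.dump(f,open("w1.pkl","wb"));cv2.imwrite("pics/w1.png",f["color"][:,:,::-1]);print(f["xyz"],f["rotation"])
for n,p in dict(s=(.595,.111,.004),m=(.445,.309,.004),cs=(.573,.33,.004),cm=(.464,.073,.004)).items():print(n,np.round(pix(f,p)))
E
```

```text
time_s: 1.5
position: [0.414, 0.246, 0.2534]
eef_rot: [3.141, 0.0, 3.141]
force: [0.5, -0.1, 0.5]
finger_gap: 0.465
time_s: 1.88
position: [0.413, 0.2116, 0.2534]
eef_rot: [3.141, 0.0, 3.141]
force: [0.4, -0.3, 0.1]
finger_gap: 0.471
1.875 [0.41301062 0.2116239  0.25338283] [3.14134406e+00 2.32884251e-04 3.14052244e+00] 0.47055205539995004
[0.34477713 0.21208865 0.37368522] [-2.70972018e-01  2.23239534e-04  1.56931048e+00]
s [188. 281.]
m [324. 186.]
cs [333. 268.]
cm [155. 199.]
```

View pics/w1.png

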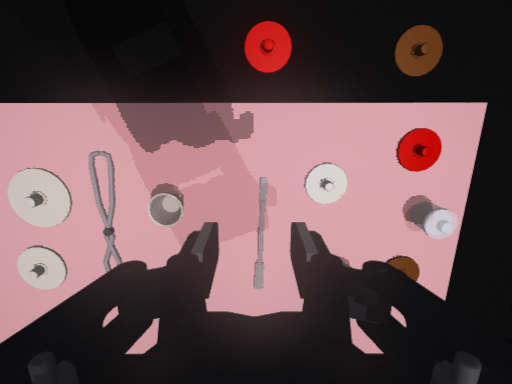

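Wrist view: lid m at (326,184), crucible m at (165,209); red look-alikes at (268,46) and (420,150), brown at (418,50). The gripper hides what lies farther out, so I'll take two frames from farther out.

```bash
python3 -m pendant '[[[-0.95,0,0,0,40],[-0.95,0,0,0,40],[-0.95,0,0,0,40],[-0.95,0,0,0,40],[-0.95,0,0,0,40],[-0.95,0,0,0,40],[0,0,0,0,40],[0,0,0,0,40]]]'
python3 - <<'E'
from h import *
import pickle
f=grab_frame("wrist");pickle.dump(f,open("w2.pkl","wb"));cv2.imwrite("pics/w2.png",f["color"][:,:,::-1])
E
python3 -m pendant '[[[0,-1,0,0,40],[0,-1,0,0,40],[0,-1,0,0,40],[0,-1,0,0,40],[0,-1,0,0,40],[0,-1,0,0,40],[0,-1,0,0,40],[0,-1,0,0,40],[0,-1,0,0,40],[0,-1,0,0,40]]]'
python3 -m pendant '[[[0,-0.7,0,0,40],[0,0,0,0,40],[0,0,0,0,40]]]'
python3 - <<'E'
from h import *
import pickle
f=grab_frame("wrist");pickle.dump(f,open("w3.pkl","wb"));
a=pickle.load(open("w2.pkl","rb"))
cv2.imwrite("pics/w23.png",cv2.resize(np.vstack([a["color"],f["color"]])[:,:,::-1],None,fx=.78,fy=.78,interpolation=cv2.INTER_AREA))
g=pickle.load(open("w1.pkl","rb"));sd=grab_frame("side")
def cents(f):
    im=f["color"].astype(int); m=((im[:,:,1]*1.0/np.maximum(im[:,:,0],1)>.82)&(im[:,:,1]>70)).astype(np.uint8)
    m=cv2.morphologyEx(m,cv2.MORPH_CLOSE,np.ones((3,3)))
    for c in cv2.findContours(m,cv2.RETR_EXTERNAL,cv2.CHAIN_APPROX_NONE)[0]:
        if cv2.contourArea(c)<150: continue
        (u,v),ax,_=cv2.fitEllipse(c);p=onplane(f,u,v,.006)
        print(np.round([u,v,*ax],1),np.round(p,3))
for x in(g,a,f):print('--');cents(x)
E
```

```text
time_s: 2.92
position: [0.6403, 0.212, 0.2528]
eef_rot: [-3.142, -0.001, -3.141]
force: [0.2, 0.9, -0.8]
finger_gap: 0.471
time_s: 4.22
position: [0.6402, -0.1893, 0.2538]
eef_rot: [-3.142, 0.0, 3.142]
force: [0.6, 0.5, -0.2]
finger_gap: 0.468
time_s: 4.6
position: [0.6405, -0.2158, 0.2535]
eef_rot: [3.141, 0.0, 3.141]
force: [-0.0, 0.1, -0.2]
finger_gap: 0.469
--
[ 41.4 267.5  40.6  50.7] [ 0.57  -0.106  0.006]
[307.5 243.2  10.3  49.1] [0.531 0.29  0.006]
[200.9 243.   10.7  46.3] [0.531 0.134 0.006]
[434.4 219.8  31.5  48.8] [0.495 0.468 0.006]
[165.2 209.2  33.8  36. ] [0.478 0.087 0.006]
[259.5 256.5   7.4 177.7] [0.552 0.22  0.006]
[ 39.  197.1  54.4  66.7] [ 0.46  -0.087  0.006]
[325.9 183.2  39.5  42.3] [0.441 0.31  0.006]
[103.7 192.8  21.6 143.1] [0.454 0.004 0.006]
--
[380.9 358.9  11.3  68. ] [0.968 0.422 0.006]
[135.7 349.1  15.8  86.8] [0.948 0.018 0.006]
[502.1 289.8  24.5  28. ] [0.836 0.591 0.006]
[254.8 285.   65.  101.8] [0.827 0.213 0.006]
[ 12.6 301.8  29.1 130.8] [ 0.857 -0.162  0.006]
[204.3 210.8  32.   44.3] [0.708 0.142 0.006]
[177.1 125.7  31.8  34.1] [0.59
[... 403 characters left out ...]
1.5  67.2] [ 0.97  -0.004  0.006]
[128.4 358.   11.4  68.5] [ 0.967 -0.424  0.006]
[ 46.3 271.5  20.5  26.9] [ 0.805 -0.528  0.006]
[482.8 291.3  69.7  82.1] [0.84  0.135 0.006]
[254.1 274.5  96.5  99.1] [ 0.81  -0.216  0.006]
[506.  205.   12.7  27.7] [0.7   0.137 0.006]
[181.1 135.2  48.7  52.2] [ 0.603 -0.311  0.006]
[501.9 126.8  21.5  35.9] [0.593 0.106 0.006]
[339.6 109.2  54.3  59. ] [ 0.571 -0.106  0.006]
[426.3  99.8  17.3  71. ] [0.559 0.002 0.006]
[251.5  58.2  49.6  60.2] [ 0.511 -0.219  0.006]
[443.1  11.3  18.4  73.7] [0.461 0.006 0.006]
[362.9  22.5  55.5  77.8] [ 0.472 -0.087  0.006]
[175.9   7.1  17.8  61.8] [ 0.456 -0.307  0.006]
[31.7 31.4 66.5 75.7] [ 0.481 -0.48   0.006]
```

View pics/w23.png

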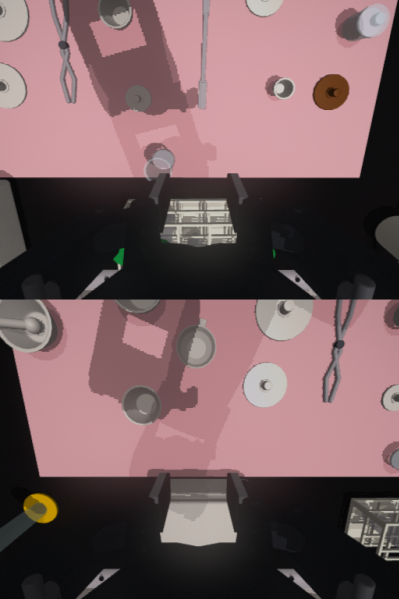

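Wrist views: lid s at (177,126), crucible s at (364,113), lid l at (340,109), crucible l at (181,135). One closer frame for the xl pair.

```bash
python3 -m pendant '[[[0.9,0,0,0,40],[0.9,0,0,0,40],[0.9,0,0,0,40],[0.9,0,0,0,40],[0,0,0,0,40],[0,0,0,0,40]]]'
cat >> h.py <<'E'
def cents(f,zs=(.0065,),show=None):
    im=f["color"].astype(int); m=((im[:,:,1]*1.0/np.maximum(im[:,:,0],1)>.82)&(im[:,:,1]>70)).astype(np.uint8)
    m=cv2.morphologyEx(m,cv2.MORPH_CLOSE,np.ones((3,3)))
    for c in cv2.findContours(m,cv2.RETR_EXTERNAL,cv2.CHAIN_APPROX_NONE)[0]:
        if cv2.contourArea(c)<150: continue
        h=cv2.convexHull(c)
        if len(h)<6: continue
        (u,v),ax,_=cv2.fitEllipse(c)
        if ax[1]/ax[0]>1.35: continue
        for z in zs:
            pts=np.array([onplane(f,*q[0],z)[:2] for q in h])*1000
            cc,r=cv2.minEnclosingCircle(pts.astype(np.float32))
            print(np.round([u,v,*ax],1),'z',z,'ell',np.round(onplane(f,u,v,z)[:2],4),'circ',np.round(np.array(cc)/1000,4),'diam',round(2*r-0,1))
E
python3 - <<'E'
from h import *
import pickle
f=grab_frame("wrist");pickle.dump(f,open("w4.pkl","wb"))
for n in("w1","w2","w3","w4"):print(n);cents(pickle.load(open(n+".pkl","rb")),(.0065,.03,.035,.04,.046))
E
```

```text
time_s: 5.45
position: [0.4973, -0.2164, 0.2537]
eef_rot: [-3.141, 0.001, 3.141]
force: [-0.7, 0.1, 0.3]
finger_gap: 0.465
w1
[ 41.4 267.5  40.6  50.7] z 0.0065 ell [ 0.5701 -0.1057] circ [ 0.5705 -0.1059] diam 74.4
[ 41.4 267.5  40.6  50.7] z 0.03 ell [ 0.5557 -0.0854] circ [ 0.5561 -0.0855] diam 69.7
[ 41.4 267.5  40.6  50.7] z 0.035 ell [ 0.5526 -0.0811] circ [ 0.553  -0.0812] diam 68.7
[ 41.4 267.5  40.6  50.7] z 0.04 ell [ 0.5495 -0.0767] circ [ 0.5499 -0.0769] diam 67.6
[ 41.4 267.5  40.6  50.7] z 0.046 ell [ 0.5459 -0.0716] circ [ 0.5462 -0.0717] diam 66.4
[165.2 209.2  33.8  36. ] z 0.0065 ell [0.478 0.087] circ [0.4776 0.0875] diam 54.1
[165.2 209.2  33.8  36. ] z 0.03 ell [0.4694 0.095 ] circ [0.4691 0.0955] diam 50.6
[165.2 209.2  33.8  36. ] z 0.035 ell [0.4676 0.0967] circ [0.4673 0.0972] diam 49.9
[165.2 209.2  33.8  36. ] z 0.04 ell [0.4658 0.0984] circ [0.4655 0.0989] diam 49.1
[165.2 209.2  33.8  36. ] z 0.046 ell [0.4636 0.1005] circ [0.4634 0.1009] diam 48.3
[ 39.  197.1  54.4  66.7] z 0.0065 ell [ 0.46   -0.0864] circ [ 0.4612 -0.0863] diam 87.8
[ 39.  197.1  54.4
[... 7460 characters left out ...]
135.2  62.6  68.3] z 0.035 ell [ 0.4579 -0.097 ] circ [ 0.4593 -0.0971] diam 79.7
[353.1 135.2  62.6  68.3] z 0.04 ell [ 0.4575 -0.0987] circ [ 0.4589 -0.0989] diam 78.5
[353.1 135.2  62.6  68.3] z 0.046 ell [ 0.457  -0.1009] circ [ 0.4583 -0.101 ] diam 77.1
[183.7 119.1  62.6  67.1] z 0.0065 ell [ 0.4399 -0.3067] circ [ 0.4413 -0.3068] diam 83.7
[183.7 119.1  62.6  67.1] z 0.03 ell [ 0.4392 -0.3009] circ [ 0.4405 -0.3009] diam 78.4
[183.7 119.1  62.6  67.1] z 0.035 ell [ 0.439  -0.2997] circ [ 0.4404 -0.2997] diam 77.2
[183.7 119.1  62.6  67.1] z 0.04 ell [ 0.4389 -0.2984] circ [ 0.4402 -0.2985] diam 76.1
[183.7 119.1  62.6  67.1] z 0.046 ell [ 0.4387 -0.297 ] circ [ 0.44  -0.297] diam 74.7
```

Measured (mat top ≈ 1.5 mm, diameters match within 1 mm): 
- Lids: xl (.461,-.087), l (.571,-.1065), m (.441,.310), s (.591,.1125). 
- Mouths: xl (.4395,-.2975), l (.601,-.3027), s (.575,.344), m ≈ (.468,.096). 

I'll start with xl.

```bash
python3 -m pendant '[[[0.23,0.81,0.96,0,40],[0.23,0.81,0.96,0,40],[0.23,0.81,0.96,0,40],[0.22,0.8,0.96,0,40],[0,0,0,0,40],[0,0,0,0,40]]]'
python3 - <<'E'
from h import *
s=observe();print(s["position"],s["eef_rot"])
f=grab_frame("wrist");cv2.imwrite("pics/w5.png",f["color"][:,:,::-1])
print(np.round(pix(f,(.461,-.087,.024))),np.round(pix(f,s["position"])))
cents(f)
E
```

```text
time_s: 6.25
position: [0.4616, -0.0879, 0.1002]
eef_rot: [-3.141, 0.001, 3.141]
force: [-0.4, -0.6, 0.5]
finger_gap: 0.469
[ 0.46156165 -0.08787843  0.10022832] [-3.14116048e+00  1.20997234e-03  3.14144299e+00]
[255. 204.] [253. 257.]
[ 90.7 255.2  56.2  74. ] z 0.0065 ell [ 0.5131 -0.228 ] circ [ 0.5156 -0.2278] diam 74.8
[255. 195. 100. 104.] z 0.0065 ell [ 0.4591 -0.0869] circ [ 0.4619 -0.0869] diam 86.6
```

View pics/w5.png

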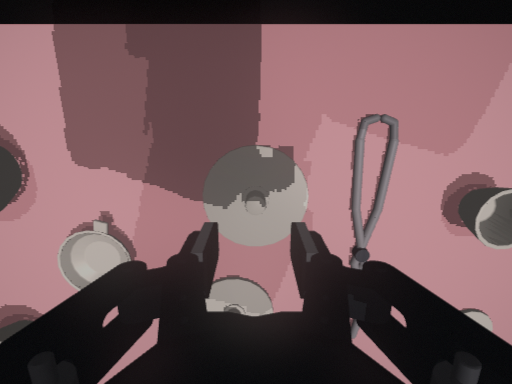

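The knob is at (255,203), one pixel from the prediction. Descending and gripping.

```bash
python3 -m pendant '[[[0,0,0.7,0,40],[0,0,0.6,0,40],[0,0,0.3,0,40],[0,0,0.14,0,40],[0,0,0,0,40],[0,0,0,0,0],[0,0,0,0,0],[0,0,0,0,0],[0,0,0,0,0],[0,0,0,0,0]]]' 60
```

```text
time_s: 7.55
position: [0.4607, -0.0877, 0.0309]
eef_rot: [-3.141, 0.001, 3.141]
force: [-1.8, -0.6, 7.3]
finger_gap: 0.152
```

```bash
python3 -m pendant '[[[0,0,-0.2,0,0],[0,0,-0.5,0,0],[0,0,-0.7,0,0],[0,0,-0.6,0,0],[0,0,0,0,0],[0,0,0,0,0]]]'
python3 - <<'E'
from h import *
s=observe();print(s["position"],s["eef_rot"],s["force"])
f=grab_frame("wrist");g=grab_frame("side")
cv2.imwrite("pics/w6.png",np.hstack([f["color"][100:300,130:390],cv2.resize(g["color"][130:250,150:306],(260,200),interpolation=cv2.INTER_CUBIC)])[:,:,::-1])
E
```

```text
time_s: 8.3
position: [0.46, -0.0874, 0.1097]
eef_rot: [3.141, -0.0, 3.141]
force: [-0.0, 0.5, -0.4]
finger_gap: 0.153
[ 0.46002769 -0.08742835  0.10972185] [ 3.14145471e+00 -4.39347973e-04  3.14078702e+00] [-0.03166832  0.48557228 -0.38361843]
```

View pics/w6.png

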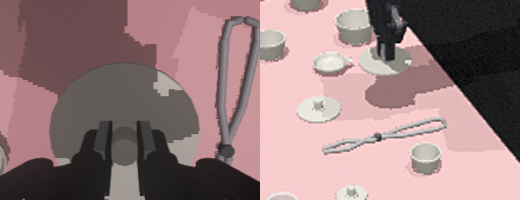

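Wrist and side views show the lid held level by its knob. Carrying it to the xl crucible.

```bash
python3 -m pendant '[[[0.087,-0.875,0,0,0],[0.087,-0.875,0,0,0],[0.087,-0.875,0,0,0],[0.087,-0.875,0,0,0],[0.087,-0.875,0,0,0],[0.087,-0.875,0,0,0],[0,0,0,0,0],[0,0,0.4,0,0],[0,0,0.3,0,0],[0,0,0,0,0]]]'
```

```text
time_s: 9.65
position: [0.4388, -0.2964, 0.0806]
eef_rot: [3.14, -0.002, -3.141]
force: [-0.0, -0.6, -1.0]
finger_gap: 0.155
```

```bash
python3 -m pendant '[[[0,-0.02,0.1,0,0],[0,0,0.05,0,0],[0,0,0.02,0,0],[0,0,0,0,0]]]'
```

```text
time_s: 10.15
position: [0.4393, -0.2984, 0.0754]
eef_rot: [-3.141, 0.0, 3.141]
force: [0.2, 0.0, -1.2]
finger_gap: 0.157
```

```bash
python3 -m pendant '[[[0,0,0.025,0,0],[0,0,0,0,0]]]';python3 -m pendant '[[[0,0,0.025,0,0],[0,0,0,0,0]]]';python3 -m pendant '[[[0,0,0.025,0,0],[0,0,0,0,0]]]'
```

```text
time_s: 10.4
position: [0.4393, -0.2983, 0.0743]
eef_rot: [-3.142, 0.0, 3.141]
force: [0.4, 0.2, -0.3]
finger_gap: 0.156
time_s: 10.65
position: [0.4393, -0.2983, 0.0732]
eef_rot: [3.142, -0.0, 3.141]
force: [0.0, -0.1, -0.6]
finger_gap: 0.156
time_s: 10.9
position: [0.4394, -0.2984, 0.0729]
eef_rot: [-3.141, 0.0, 3.141]
force: [-2.7, 2.8, 8.7]
finger_gap: 0.159
```

Contact at z=.073, as predicted. Releasing and rising.

```bash
python3 -m pendant '[[[0,0,0,0,40],[0,0,0,0,40],[0,0,0,0,40],[0,0,-0.3,0,40],[0,0,-0.7,0,40],[0,0,-0.9,0,40],[0,0,0,0,40]]]'
python3 - <<'E'
from h import *
s=observe();print(s["position"],s["force"])
f=grab_frame("wrist");cents(f,(.048,))
g=grab_frame("side")
cv2.imwrite("pics/w7.png",np.hstack([f["color"][80:320,100:400],cv2.resize(g["color"][90:250,140:340],(300,240),interpolation=cv2.INTER_CUBIC)])[:,:,::-1])
E
```

```text
time_s: 11.78
position: [0.4404, -0.2992, 0.1514]
eef_rot: [-3.138, 0.004, 3.141]
force: [-1.0, 0.2, 0.1]
finger_gap: 0.47
[ 0.44039205 -0.29918427  0.15135452] [-0.98163536  0.17612831  0.13372322]
[255.7 191.8  96.9 101. ] z 0.048 ell [ 0.4383 -0.2979] circ [ 0.4415 -0.296 ] diam 90.3
```

View pics/w7.png

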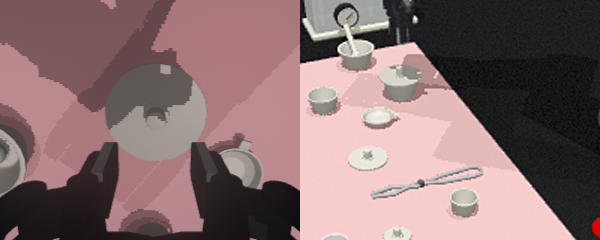

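XL lid is centred and level. Next lid l.

```bash
python3 -m pendant '[[[-0.66,0.96,0,0,40],[-0.66,0.96,0,0,40],[-0.66,0.96,0,0,40],[-0.66,0.96,0,0,40],[-0.65,0.96,0,0,40],[0,0,0.8,0,40],[0,0,0.7,0,40],[0,0,0,0,40],[0,0,0,0,40]]]'
python3 - <<'E'
from h import *
s=observe();print(s["position"],s["eef_rot"]);f=grab_frame("wrist");cents(f)
E
```

```text
time_s: 13.0
position: [0.5712, -0.1066, 0.0888]
eef_rot: [-3.142, 0.0, 3.141]
force: [-0.2, 0.3, 0.8]
finger_gap: 0.465
[ 0.57124553 -0.1065966   0.08881861] [-3.14151906e+00  2.21615359e-04  3.14061641e+00]
[254.1 200.7  87.8  91.4] z 0.0065 ell [ 0.5698 -0.1063] circ [ 0.5715 -0.1065] diam 71.9
[ 87.9 124.6  86.7 101.8] z 0.0065 ell [ 0.5126 -0.2247] circ [ 0.5114 -0.2238] diam 74.7
```

```bash
python3 -m pendant '[[[0,0,0.7,0,40],[0,0,0.5,0,40],[0,0,0.22,0,40],[0,0,0,0,40],[0,0,0,0,0],[0,0,0,0,0],[0,0,0,0,0],[0,0,0,0,0]]]' 60
python3 -m pendant '[[[0,0,-0.2,0,0],[0,0,-0.5,0,0],[0,0,-0.7,0,0],[0,0,-0.6,0,0],[0,0,0,0,0]]]'
```

```text
time_s: 14.05
position: [0.5716, -0.1066, 0.0324]
eef_rot: [-3.141, 0.001, 3.141]
force: [-1.1, 0.7, 5.5]
finger_gap: 0.13
time_s: 14.68
position: [0.5721, -0.1067, 0.1142]
eef_rot: [-3.14, 0.004, 3.141]
force: [0.4, -0.5, -0.7]
finger_gap: 0.129
```

```bash
python3 -m pendant '[[[-0.15,-0.98,0,0,0],[-0.15,-0.98,0,0,0],[-0.15,-0.98,0,0,0],[-0.15,-0.98,0,0,0],[-0.15,-0.98,0,0,0],[0,0,0,0,0],[0,0,0.5,0,0],[0,0,0.4,0,0],[0,0,0,0,0],[0,0,0,0,0]]]'
```

```text
time_s: 15.92
position: [0.6011, -0.3021, 0.0755]
eef_rot: [-3.142, 0.0, 3.141]
force: [-0.2, -0.6, -1.1]
finger_gap: 0.131
```

```bash
python3 -m pendant '[[[0,-0.015,0.1,0,0],[0,0,0.03,0,0],[0,0,0,0,0]]]';python3 -m pendant '[[[0,0,0.025,0,0],[0,0,0,0,0]]]';python3 -m pendant '[[[0,0,0.025,0,0],[0,0,0,0,0]]]'
```

```text
time_s: 16.3
position: [0.6009, -0.3031, 0.0703]
eef_rot: [-3.142, 0.0, 3.141]
force: [-0.3, 1.1, -1.3]
finger_gap: 0.131
time_s: 16.55
position: [0.6009, -0.303, 0.0693]
eef_rot: [3.142, -0.0, 3.141]
force: [0.6, 0.1, -0.2]
finger_gap: 0.13
time_s: 16.8
position: [0.601, -0.3031, 0.0685]
eef_rot: [-3.141, 0.0, 3.141]
force: [0.5, 0.8, 0.9]
finger_gap: 0.128
```

```bash
python3 -m pendant '[[[0,0,0.02,0,0],[0,0,0,0,0]]]'
```

```text
time_s: 17.05
position: [0.6011, -0.3032, 0.0685]
eef_rot: [-3.141, 0.001, 3.141]
force: [-3.0, 1.8, 9.0]
finger_gap: 0.127
```

```bash
python3 -m pendant '[[[0,0,0,0,40],[0,0,0,0,40],[0,0,0,0,40],[0,0,-0.3,0,40],[0,0,-0.7,0,40],[0,0,-0.9,0,40],[0,0,0,0,40]]]'
python3 - <<'E'
from h import *
f=grab_frame("wrist");cents(f,(.042,))
E
python3 -m pendant '[[[0.2,1,-0.2,0,40],[0.2,1,-0.2,0,40],[0.2,1,-0.2,0,40],[0.2,1,-0.2,0,40],[0.2,1,-0.2,0,40],[0.2,1,0,0,40],[0.2,1,0,0,40],[0.2,1,0,0,40],[0.2,1,0,0,40],[0.2,1,0,0,40]]]'
python3 -m pendant '[[[0,0,0,0,40],[0,0,0,0,40]]]'
python3 - <<'E'
from h import *
f=grab_frame("wrist");cents(f,(.0325,))
cv2.imwrite("pics/w8.png",f["color"][:,:,::-1])
E
```

```text
time_s: 17.92
position: [0.6023, -0.3038, 0.1474]
eef_rot: [-3.139, 0.005, 3.141]
force: [0.6, 0.2, 0.0]
finger_gap: 0.469
[255.3 190.6  80.3  83.1] z 0.042 ell [ 0.5998 -0.3028] circ [ 0.6012 -0.3028] diam 72.0
[355.2  83.2  68.   85.6] z 0.042 ell [ 0.5146 -0.2268] circ [ 0.5128 -0.2267] diam 63.4
[ 48.9  46.2  97.8 114.4] z 0.042 ell [ 0.4886 -0.4554] circ [ 0.4873 -0.4566] diam 79.9
time_s: 19.23
position: [0.5204, 0.0982, 0.1828]
eef_rot: [-3.141, -0.001, 3.141]
force: [0.6, -0.5, -0.1]
finger_gap: 0.47
time_s: 19.48
position: [0.521, 0.0967, 0.183]
eef_rot: [-3.141, -0.001, 3.141]
force: [-0.3, 0.0, -0.3]
finger_gap: 0.468
[267.6 233.6  33.8  36.6] z 0.0325 ell [0.5786 0.1112] circ [0.579  0.1113] diam 40.1
[484.7 228.5  25.7  33.3] z 0.0325 ell [0.5728 0.3402] circ [0.5736 0.3399] diam 34.3
[253.  128.   48.3  49. ] z 0.0325 ell [0.4687 0.0959] circ [0.4693 0.096 ] diam 47.2
[463.3  98.2  51.8  63.1] z 0.0325 ell [0.4418 0.2914] circ [0.4426 0.2913] diam 53.2
```

View pics/w8.png

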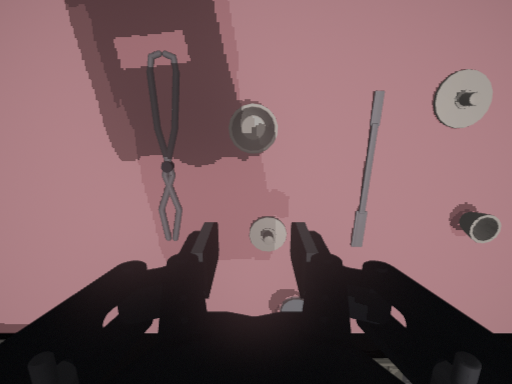

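Crucible m is at (253,128), which gives (.469,.096). Lid l sits centred. Next lid m, the white one at (463,98).

```bash
python3 -m pendant '[[[0.33,0.89,0,0,40],[0.33,0.89,0,0,40],[0.33,0.89,0,0,40],[0.33,0.89,0,0,40],[0.34,0.89,0,0,40],[0.34,0.89,0.4,0,40],[0,0,1,0,40],[0,0,0.95,0,40],[0,0,0,0,40],[0,0,0,0,40]]]'
python3 - <<'E'
from h import *
s=observe();print(s["position"],s["eef_rot"]);f=grab_frame("wrist");cents(f,(.006,))
E
```

```text
time_s: 20.78
position: [0.4423, 0.3105, 0.0907]
eef_rot: [3.141, 0.001, 3.14]
force: [0.5, 0.4, 0.2]
finger_gap: 0.47
[0.44232798 0.31052083 0.09070469] [3.14095891e+00 1.16212460e-03 3.13986114e+00]
[253.3 199.1  70.   73.2] z 0.006 ell [0.4404 0.3102] circ [0.4413 0.3102] diam 58.0
```

```bash
python3 -m pendant '[[[0.03,0,0.7,0,40],[0,0,0.5,0,40],[0,0,0.27,0,40],[0,0,0,0,40],[0,0,0,0,0],[0,0,0,0,0],[0,0,0,0,0],[0,0,0,0,0]]]' 60
python3 -m pendant '[[[0,0,-0.2,0,0],[0,0,-0.5,0,0],[0,0,-0.7,0,0],[0,0,-0.6,0,0],[0,0,0,0,0]]]'
```

```text
time_s: 21.82
position: [0.4407, 0.311, 0.0318]
eef_rot: [3.141, 0.001, 3.141]
force: [-1.9, -0.6, 5.9]
finger_gap: 0.115
time_s: 22.45
position: [0.441, 0.3112, 0.1127]
eef_rot: [3.14, 0.003, 3.141]
force: [0.2, 0.5, -0.8]
finger_gap: 0.112
```

```bash
python3 -m pendant '[[[-0.12,-0.89,0,0,0],[-0.12,-0.89,0,0,0],[-0.12,-0.9,0,0,0],[-0.12,-0.9,0,0,0],[-0.11,-0.9,0,0,0],[-0.11,-0.9,0,0,0],[0,0,0.5,0,0],[0,0,0.5,0,0],[0,0,0,0,0],[0,0,0,0,0]]]'
```

```text
time_s: 23.7
position: [0.4681, 0.0955, 0.071]
eef_rot: [3.142, 0.0, 3.141]
force: [-0.2, -0.2, -0.3]
finger_gap: 0.118
```

```bash
python3 -m pendant '[[[-0.015,0.01,0.1,0,0],[0,0,0.04,0,0],[0,0,0,0,0]]]';python3 -m pendant '[[[0,0,0.025,0,0],[0,0,0,0,0]]]';python3 -m pendant '[[[0,0,0.025,0,0],[0,0,0,0,0]]]';python3 -m pendant '[[[0,0,0.02,0,0],[0,0,0,0,0]]]'
```

```text
time_s: 24.08
position: [0.4686, 0.0959, 0.0651]
eef_rot: [3.142, 0.0, 3.141]
force: [-0.2, 0.5, -0.1]
finger_gap: 0.118
time_s: 24.32
position: [0.4686, 0.0959, 0.0641]
eef_rot: [3.142, -0.0, 3.141]
force: [-0.3, -0.6, -1.7]
finger_gap: 0.12
time_s: 24.58
position: [0.4686, 0.0959, 0.063]
eef_rot: [-3.142, -0.0, 3.141]
force: [0.3, -0.6, -1.8]
finger_gap: 0.117
time_s: 24.82
position: [0.4688, 0.0959, 0.0628]
eef_rot: [3.142, 0.001, 3.141]
force: [-2.0, 0.4, 7.0]
finger_gap: 0.117
```

```bash
python3 -m pendant '[[[0,0,0,0,40],[0,0,0,0,40],[0,0,0,0,40],[0,0,-0.3,0,40],[0,0,-0.7,0,40],[0,0,-0.9,0,40],[0,0,0,0,40]]]'
python3 - <<'E'
from h import *
f=grab_frame("wrist");cents(f,(.037,))
E
python3 -m pendant '[[[-0.76,0.1,0,0,40],[-0.76,0.1,0,0,40],[-0.77,0.1,0,0,40],[-0.77,0.1,0,0,40],[0,0,0.7,0,40],[0,0,0.6,0,40],[0,0,0,0,40],[0,0,0,0,40]]]'
python3 - <<'E'
from h import *
s=observe();print(s["position"],s["eef_rot"]);f=grab_frame("wrist");cents(f,(.006,))
E
```

```text
time_s: 25.7
position: [0.4699, 0.096, 0.1411]
eef_rot: [3.141, 0.005, 3.141]
force: [0.0, -0.0, 0.1]
finger_gap: 0.468
[269.3 293.1  35.4  40. ] z 0.037 ell [0.5676 0.1105] circ [0.5679 0.1103] diam 39.9
[253.8 192.1  64.5  67.4] z 0.037 ell [0.4685 0.0961] circ [0.4694 0.0962] diam 57.9
time_s: 26.75
position: [0.5912, 0.1118, 0.0868]
eef_rot: [3.142, 0.0, 3.141]
force: [-0.1, 0.1, -0.1]
finger_gap: 0.472
[0.59122132 0.11177623 0.08682218] [3.14154363e+00 3.27704137e-04 3.14075856e+00]
[254.6 202.5  53.6  55.7] z 0.006 ell [0.5906 0.1125] circ [0.5911 0.1124] diam 44.0
[89.8 54.  28.1 37. ] z 0.006 ell [0.4867 0.0032] circ [0.4872 0.0038] diam 25.9
```

```bash
python3 -m pendant '[[[0,0.015,0.7,0,40],[0,0,0.45,0,40],[0,0,0.22,0,40],[0,0,0,0,40],[0,0,0,0,0],[0,0,0,0,0],[0,0,0,0,0],[0,0,0,0,0]]]' 60
python3 -m pendant '[[[0,0,-0.2,0,0],[0,0,-0.5,0,0],[0,0,-0.7,0,0],[0,0,-0.6,0,0],[0,0,0,0,0]]]'
```

```text
time_s: 27.8
position: [0.5915, 0.1125, 0.0324]
eef_rot: [3.141, 0.001, 3.141]
force: [-1.8, 0.2, 6.5]
finger_gap: 0.1
time_s: 28.42
position: [0.5922, 0.1125, 0.1142]
eef_rot: [3.141, 0.004, 3.141]
force: [0.5, -0.3, -0.2]
finger_gap: 0.102
```

```bash
python3 -m pendant '[[[0.07,0.96,0,0,0],[0.07,0.96,0,0,0],[0.07,0.96,0,0,0],[0.07,0.97,0,0,0],[0.06,0.97,0,0,0],[0.06,0.97,0,0,0],[0,0,0.6,0,0],[0,0,0.5,0,0],[0,0,0,0,0],[0,0,0,0,0]]]'
```

```text
time_s: 29.68
position: [0.5756, 0.3437, 0.068]
eef_rot: [3.141, 0.0, 3.14]
force: [-0.4, -0.4, -0.0]
finger_gap: 0.1
```

```bash
python3 -m pendant '[[[0,0.008,0.13,0,0],[0,0,0.05,0,0],[0,0,0,0,0]]]';python3 -m pendant '[[[0,0,0.025,0,0],[0,0,0,0,0]]]';python3 -m pendant '[[[0,0,0.025,0,0],[0,0,0,0,0]]]';python3 -m pendant '[[[0,0,0.02,0,0],[0,0,0,0,0]]]'
```

```text
time_s: 30.05
position: [0.5752, 0.3442, 0.0603]
eef_rot: [-3.142, -0.0, 3.141]
force: [-0.5, 0.7, -0.6]
finger_gap: 0.098
time_s: 30.3
position: [0.5752, 0.3443, 0.0593]
eef_rot: [3.142, 0.0, 3.141]
force: [0.6, -0.1, 0.1]
finger_gap: 0.099
time_s: 30.55
position: [0.5753, 0.3443, 0.0585]
eef_rot: [3.141, 0.0, 3.141]
force: [0.3, -0.1, 0.5]
finger_gap: 0.102
time_s: 30.8
position: [0.5756, 0.3444, 0.0584]
eef_rot: [3.141, 0.001, 3.141]
force: [-1.3, -1.7, 6.9]
finger_gap: 0.105
```

Contact. Releasing, rising, and checking everything from above and from the side.

```bash
python3 -m pendant '[[[0,0,0,0,40],[0,0,0,0,40],[0,0,0,0,40],[0,0,-0.3,0,40],[0,0,-0.7,0,40],[0,0,-0.9,0,40],[0,0,-1,0,40],[0,0,-1,0,40],[0,0,0,0,40],[0,0,0,0,40]]]'
python3 - <<'E'
from h import *
f=grab_frame("wrist");cents(f,(.032,))
g=grab_frame("side");cv2.imwrite("pics/end.png",cv2.resize(g["color"][100:384,90:420,::-1],None,fx=2,fy=2,interpolation=cv2.INTER_CUBIC))
E
```

```text
time_s: 32.05
position: [0.5749, 0.3442, 0.2133]
eef_rot: [-3.141, -0.0, 3.141]
force: [1.0, -0.3, -0.2]
finger_gap: 0.469
[502.7 225.3  22.8  29.1] z 0.032 ell [0.6364 0.6354] circ [0.6364 0.6396] diam 40.4
[254.4 174.2  37.2  38.5] z 0.032 ell [0.5749 0.3447] circ [0.5751 0.3448] diam 44.0
[359.3  88.3  41.2  51.2] z 0.032 ell [0.4848 0.4523] circ [0.4852 0.4512] diam 51.4
```

View pics/end.png

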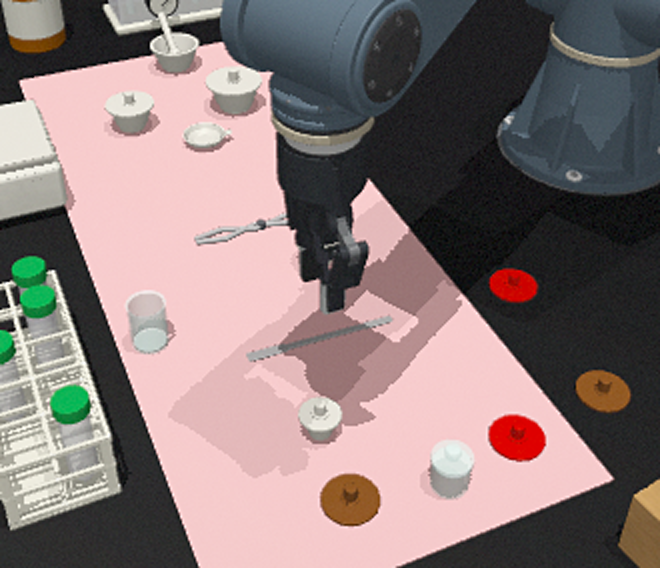

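The side view shows lids on s (320,418), l (130,110) and xl (233,88), all level. The m crucible is hidden behind the gripper, but after its release the wrist view measured its lid centred. The tool is clear, so I'm handing in.

```bash
python3 -c "
from station import *
print(sign_off(), observe()['time_s'])"
```

```text
the job is handed in; nothing more can be done
the job is handed in; nothing more can be done
```

All four crucibles are covered, each with the lid of its own size, and the job was handed in at about 32 s of the 112 s allowed. I picked the lids up by their knobs, in the order XL, L, M, S. Each went down in steps of about 1 mm until light contact (7–9 N) before I let go.

- **Centring:** wrist pictures after each release put every lid about 1 mm from where I had measured its crucible's mouth. The XL fit was looser: its circle check read 90.3 mm across instead of 86 mm, so I relied on the ellipse fit and the picture there.
- **Level:** the last side picture shows the S, L and XL lids lying level on their crucibles. The gripper hid the M crucible in that picture, so M rests only on its wrist measurement taken right after release (within 1 mm, 57.9 mm across against 58 mm).
- **Everything else:** the dish, mortar and beaker stayed uncovered, and I did not reach for the red and brown look-alikes.
- **Grip opening:** while holding the knobs, the gripper reported an opening about 3 mm narrower than each knob's stated width. The grips held all the same.

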